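Wipe the drilling plate, then hold the scraper over the rinse tray

ROBOT

A 6-joint arm with a two-finger parallel gripper is mounted at the origin on a cart in front of the work surface, level with it; the furniture and walls round the work are solid. World frame = base frame: x ahead of the robot, y to its left, z up, the work surface at z = 0. Lengths are in m, angles in rad, forces in N, time in s.
With the tool pointing down it reaches from about 0.275 to 0.825 m from the base axis. Payload 5.2 kg.
Tool frame: the origin (TCP) lies at the centre of the arm's flange, where the gripper is bolted on; the fingertips stand 186 mm ahead of it and the grasp point (between the pads) lies 167 mm ahead of it; z points along the fingers, y is the line along which they close (so a half turn about z gives the same grasp; the last joint's range is limited). The gripper opens to 93 mm and grips with 3 to 60 N. Pads are 15 mm wide; open, the fingers measure 128 mm over their backs; the gripper's body (75 mm by 188 mm) begins 65 mm behind the grasp point.
Start: joints at [0.981, 0.259, 1.535, -0, 1.348, -0.203], TCP at [0.207, 0.509, 0.405] pointing down, gripper open.
Joint ranges: [-3.14, 3.14], [-0.91, 2.08], [0.19, 2.58], [-1.22, 4.36], [0.22, 2.71], [-3.12, 3.12]. Speed limits (rad/s): [2.57, 2.57, 3.14, 3.14, 3.14, 3.14].

INTERFACE

Orientations are given as a rotation vector (axis times angle).
In Python, from rig import manip gives the robot as it stands. The module is installed in compiled form; this text tells all that it offers.
- The arm moves only by the tool apply_moves, never from a script. Its arguments are lists of equal length, an entry for each row: "hand": the closure, from 0 (fully open) to 1 (shut); "slide": the shift along the tool's x, y, z in units of 25 mm (1.0 is 25 mm), a list of three; "angular": the turn, a rotation vector about the tool's x, y, z in units of 5 degrees (1.0 is 5 degrees), a list of three. A call has 1 to 10 rows; each row is the pose to reach, as a shift and turn from the pose commanded when the call began, along the tool's axes at that moment; what a row does not reach only later rows make up. A row lasts 1/10 s, in which the tool goes at most 50 mm and 8.59 degrees, less where a joint would pass 70% of its speed; a pose out of reach is approached as far as the arm can. A call with a gripper value outside its range is refused whole. The fingers move at their own pace and stop on an object; "force" is the grip in N (left out, the last holds). Time passes only in rows, so rows that repeat a pose let the fingers close. It gives the time, the measured TCP pose, the force, the opening and the grip force at its end, in the units of the state.
- manip.get_state(): the state, without advancing time (a new reading comes with each control period).
- manip.camera(name): name is "scene" or "top" or "wrist"; returns a dict with "image" (420x560x3 uint8, red, green, blue), "mtx" (3x3 intrinsics, pixels), "k1" (the pictures are not rectified: a ray, as slopes to the right and down, at radius r is drawn at 1 + k1 r^2 times it, then the intrinsics apply), "pose" (4x4, takes a point from camera to world coordinates); the wrist camera has in their place "hand_eye" (4x4, takes a point from camera to tool coordinates, whose origin is the TCP and whose axes are the flange's). Camera axes: x right, y up, looking along -z (the intrinsics and any distortion apply to the point x, -y, -z); pixel columns grow to the right and rows downward; lengths in m; the calibration is good to about 2 mm. A picture is of the moment at which its call begins: read the wrist's pose just before it. There is no depth.
- manip.finish_job(): hands the job in; it is judged then, once.
Trained networks look in a picture, given as the dict that the camera call returned (one of the last four; its "shot" number tells which), for a name from the list of things; names that differ only in an ending like _2 or _b are one class to them, and where a whole thing is asked for, a point or a joint stands for the part that bears it (a point fixed in the world has none). Each returns a list of dicts, best first, with "p" (0 to 1); they miss things now and then, are a little off and sometimes report something else, mostly with a low value. They report only what shows in the picture. A call takes as long as a camera call. They do not tell look-alikes from the thing itself.
- manip.find_in(name, picture): "centre" ([x, y, z] in m, in world coordinates, good to about 4 mm: the middle of the surface that is visible of it).
The state is a dict: "time_s": time; "qpos": joint angles; "qd": joint speeds; "joint_torque": joint torques, N m; "ee_pos": TCP position; "tool_rot": TCP orientation; "wrist_force": force on the tool from outside, world axes, zero at the start; "ft_torque": the same for the moment, N m; "gripper_width": finger opening in m; "grasp_force": force on a finger pad.
Only numpy, scipy, OpenCV 4.12 (cv2) and the standard library are available. Lean on these libraries where they do the work, as an engineer would, in place of code of your own. Each camera call takes 0.05 s, during which the arm holds its last target. There are 200 camera calls.

TASK

Pick up the orange scraper block and wipe all four brass chips off the green drilling plate into the black catch tray along its edge, without touching the chips with the fingers. Then carry the scraper over the top of the steel splash guard, not touching the guard, and finish still holding it upright about two centimetres above the rim of the blue rinse tray, centred over the tray and lengthwise along it, touching nothing, so that I can rinse it there. Leave the glassware, the vial and the loose coupling where they are.

Things in the scene. Friction and masses are not known exactly. Their poses are not given: they have to be found in the camera images.
- scraper: Orange scraper block, loose, 0.14 to 0.28 kg, standing on its rubber strip. 100 mm long (x) and 32 mm wide (y). Origin: centre of the underside. z 0-10 mm: black rubber strip 100 x 24 mm; z 10-26 mm: body 100 x 32 mm; z 26-76 mm: upright handle rib, 60 mm long in x, 20 mm thick in y (grip it across y from above). Symmetric under a half turn.
- drill_plate: Fixed green plate, 95 mm (x) by 130 mm (y), flat top at z = 30 mm, no lips. Origin: centre of its underside. A black open catch tray is joined to its -y edge: outside 105 mm (x) by 75 mm (y), from y = -65 to -140 mm, rim at z = 24 mm (below the plate's top, so the scraper passes over it), floor at z = 3 mm, walls 3 mm.
- catch_tray (a point): Centre of the catch tray's floor, 102.5 mm from the plate's centre along the plate's -y axis.
- chip1: One of four loose brass chips lying on the green plate, 14 x 11 x 8 mm, 12 g, any yaw. Origin: centre of its underside.
- chip2: One of four loose brass chips lying on the green plate, 14 x 11 x 8 mm, 12 g, any yaw. Origin: centre of its underside.
- chip3: One of four loose brass chips lying on the green plate, 14 x 11 x 8 mm, 12 g, any yaw. Origin: centre of its underside.
- chip4: One of four loose brass chips lying on the green plate, 14 x 11 x 8 mm, 12 g, any yaw. Origin: centre of its underside.
- splash_guard: Fixed steel splash guard, an upright sheet 150 mm long (x), 8 mm thick at its top bead, top at z = 90 mm, on a foot 50 mm wide (y). Origin: centre of its underside, on the line of the sheet. It stands between the plate and the two shallow trays.
- rinse_tray: Fixed blue open tray, 125 mm (x) by 80 mm (y), rim at z = 25 mm, floor at 4 mm. Origin: centre of its underside; its length is along x. It may stand in either of the two tray places.
- parts_tray: Fixed yellow open tray of the same size and layout as the blue one, with the coupling in it; it takes the other tray place. Not the target.
- spare_coupling: Loose grey shaft coupling, 20 mm diameter, 25 mm tall, standing in the yellow tray. Leave alone. Origin: centre of its underside.
- flask: Loose conical glass flask, 60 mm wide, 98 mm tall, right of the trays. Leave alone. Origin: centre of its underside.
- beaker: Loose glass beaker, 71 mm wide, 90 mm tall, farther right. Leave alone. Origin: centre of its underside.
- green_vial: Loose vial with blue cap and green filling, 28 mm wide, 60 mm tall, left of the scraper. Leave alone. Origin: centre of its underside.
Not all that is in view belongs to the job. There is more than one size of the scraper; the job needs the larger.

How it is judged:
On the way, in this order (a step that is already met when the one before it is completed fails the run):
1. the scraper is lifted off the bench in the fingers (height (world z) of scraper above 0.015 m and contact force between the fingers and scraper above 1 N), for 0.2 s.
2. all four chips are in the catch tray (y of chip1 in the frame of drill_plate between -0.14 and -0.065 m and x of chip1 in the frame of drill_plate between -0.0525 and 0.0525 m and z of each of chip1, chip2, chip3, chip4 in the frame of drill_plate below 0.024 m and y of chip2 in the frame of drill_plate between -0.14 and -0.065 m and x of chip2 in the frame of drill_plate between -0.0525 and 0.0525 m and y of chip3 in the frame of drill_plate between -0.14 and -0.065 m and x of chip3 in the frame of drill_plate between -0.0525 and 0.0525 m and y of chip4 in the frame of drill_plate between -0.14 and -0.065 m and x of chip4 in the frame of drill_plate between -0.0525 and 0.0525 m), for 0.2 s.
At the end, for the whole second after the job is handed in: Scraper held still and upright (0.12 rad) in the fingers, underside 6 to 38 mm above the blue tray's rim, centre within 12 mm of the tray's centre, length within 0.12 rad of the tray's, not touching the tray; all four chips inside the catch tray, below its rim (all of step 2 and horizontal distance between scraper and rinse_tray below 0.012 m and z of scraper in the frame of rinse_tray between 0.031 and 0.063 m and angle between the x axis of scraper and the x axis of rinse_tray, either way round below 0.12 rad and angle between scraper's own z axis and vertical below 0.12 rad and linear speed of scraper below 0.02 m/s and angular speed of scraper below 0.15 rad/s and contact force between scraper and the fingers above 1 N and contact force between each of scraper, the arm and rinse_tray below 0.05 N); the arm keeps its last pose, push and grip.
It fails at once if the fingers touch a chip (contact force between the fingers and chip1 above 0.3 N or contact force between the fingers and chip2 above 0.3 N or contact force between the fingers and chip3 above 0.3 N or contact force between the fingers and chip4 above 0.3 N).
It fails at once if the splash guard is touched (contact force between splash_guard and anything else above 1 N).
It fails at once if the scraper passes the line of the splash guard lower than its top edge (y of scraper in the frame of splash_guard between -0.016 and 0.016 m and height (world z) of scraper below 0.088 m).
It fails at once if the flask, beaker, vial or coupling is moved by more than 20 mm (distance of any of flask, green_vial, beaker, spare_coupling from where it was at the start of the episode above 0.02 m).
It also fails if it takes over 48 s, if anything falls off the work surface, if the arm or the gripper's body presses on something with over 40 N, if the wrist force passes 120 N, or if a joint passes its speed limit or range.

## Working session

There is one attempt and no reset: what is moved stays moved. The work goes in short steps, Python scripts to look and compute and a tool call to move; the robot and the scene stay as the last step left them, time stands still between calls to the robot, and variables do not carry over. Pictures are saved under pics/ and viewed, at most 13 in all, crops included, and the job is handed in when it is done.

Besides the shell and the picture viewer there is one more tool, called by a JSON object that holds its "api" and its "payload". apply_moves: Moves the arm, as the interface text tells. Its arguments: {"type":"object","properties":{"hand":{"type":"array"},"slide":{"type":"array"},"angular":{"type":"array"},"force":{"type":"number"}},"required":["hand","slide","angular"]}

```bash
mkdir -p pics
cat > h.py <<'E'
import numpy as np, cv2
from rig import manip
def save(c,n): cv2.imwrite('pics/'+n,c['image'][:,:,::-1])
def pix2w(c,uv,z,pose=None):
    P=c['pose'] if pose is None else pose; K=np.array(c['mtx']); k=c['k1']
    uv=np.atleast_2d(np.array(uv,float)); d=(uv-[K[0,2],K[1,2]])/[K[0,0],K[1,1]]
    s=d.copy()
    for _ in range(30): s=d/(1+k*(s**2).sum(1,keepdims=True))
    r=np.c_[s[:,0],-s[:,1],-np.ones(len(s))]@np.array(P)[:3,:3].T
    o=np.array(P)[:3,3]; return o+r*((z-o[2])/r[:,2])[:,None]
def wpose(c,st):
    T=np.eye(4); T[:3,:3]=cv2.Rodrigues(np.array(st['tool_rot'],float))[0]; T[:3,3]=st['ee_pos']; return T@np.array(c['hand_eye'])
E
python3 - <<'E'
from h import *
s=manip.get_state(); print(s)
for n in ('top','scene'):
    c=manip.camera(n); save(c,n+'0.png')
    print(n,c['mtx'],c['k1'],np.round(c['pose'],3).tolist())
    for k in 'scraper drill_plate chip1 splash_guard rinse_tray parts_tray green_vial flask beaker spare_coupling'.split():
        print(k,[(np.round(d['centre'],3).tolist(),round(d['p'],2)) for d in manip.find_in(k,c)][:6])
E
```

```text
{'time_s': 0.0, 'qpos': array([ 9.81203671e-01,  2.59366837e-01,  1.53607743e+00, -1.72656284e-05,
        1.34800797e+00, -2.02816523e-01]), 'qd': array([-0.00097652, -0.00055632,  0.00038498,  0.0009711 , -0.00098912,
        0.00046275]), 'joint_torque': array([-3.69501004e-04, -4.37317872e+01, -2.83998048e+01,  7.19898054e-02,
        4.16657561e-02, -6.96112693e-05]), 'ee_pos': array([0.20733209, 0.5091963 , 0.40390684]), 'tool_rot': array([-6.03625605e-01, -3.08234037e+00,  2.70435146e-03]), 'wrist_force': array([ 0.35300119,  0.04060808, -0.97874924]), 'ft_torque': array([ 0.06899356,  0.03147994, -0.00567702]), 'grasp_force': 0.0, 'gripper_width': 0.09316055468008723}
top [[544.02689461   0.         284.13913779]
 [  0.         544.02689461 206.42312411]
 [  0.           0.           1.        ]] -0.016462851616076645 [[-0.043, 0.789, -0.613, -0.694], [-0.999, -0.024, 0.039, 0.098], [0.016, 0.614, 0.789, 1.577], [0.0, 0.0, 0.0, 1.0]]
scraper []
drill_plate []
chip1 []
splash_guard []
rinse_tray []
parts_tray []
green_vial []
flask []
beaker []
spare_coupling []
scene [[480.79128929   0.         281.52751666]
 [  0.         480.79128929 209.15630927]
 [  0.           0.           1.        ]] -0.1376322967484784 [[0.44, 0.429, -0.789, -0.888], [-0.898, 0.22, -0.381, -0.656], [0.01, 0.876, 0.482, 0.904], [0.0, 0.0, 0.0, 1.0]]
scraper [([0.455, 0.498, 0.02], 0.72), ([0.488, 0.137, 0.019], 0.65), ([0.455, 0.397, 0.028], 0.64)]
drill_plate [([0.492, 0.135, 0.023], 0.57)]
chip1 []
splash_guard [([0.473, -0.051, 0.029], 0.92)]
rinse_tray [([0.501, -0.171, 0.005], 0.92)]
parts_tray [([0.495, -0.316, 0.003], 0.9)]
green_vial [([0.516, 0.58, 0.041], 0.61)]
flask [([0.438, -0.421, 0.037], 0.62)]
beaker [([0.434, -0.552, 0.064], 0.6)]
spare_coupling [([0.513, 0.584, 0.042], 0.51)]
```

View pics/top0.png

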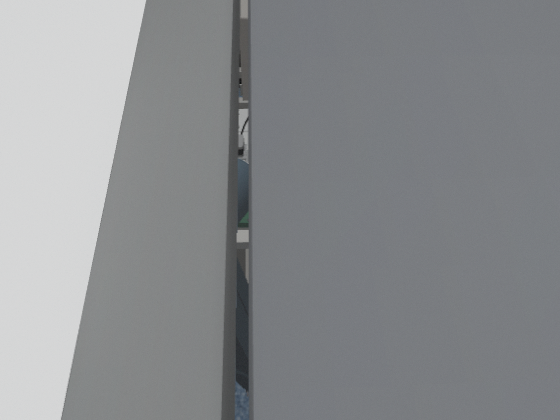

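View pics/scene0.png

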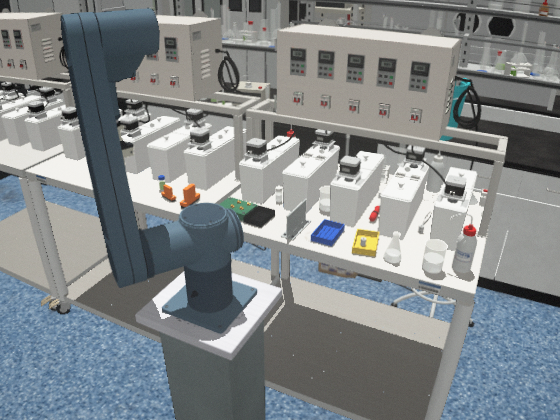

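The top view is blocked by the arm. In the scene view there are two orange scrapers, at (168,191) and (189,195). The vial is at (162,183), the plate with its black tray at (240,210), the guard at (295,220), the blue tray at (327,232) and the yellow tray at (366,242). I'll enlarge the scrapers and check the wrist view.

Run:
```python
from h import *
s=manip.get_state(); c=manip.camera('wrist'); save(c,'w0.png')
print(c['mtx'],c['k1'],np.round(c['hand_eye'],3).tolist(),s['ee_pos'])
print(np.round(cv2.Rodrigues(np.array(s['tool_rot']))[0],3))
P=wpose(c,s)
print(pix2w(c,[[280,210],[0,0],[559,0],[0,419],[559,419]],0,P).round(3).tolist())
i=manip.camera('scene')['image'][165:265,145:405]
i=cv2.resize(i,None,fx=3,fy=3,interpolation=cv2.INTER_CUBIC)
w=cv2.resize(c['image'],(400,300))
o=np.zeros((600,780,3),np.uint8); o[:300]=i; o[300:,:400]=w
cv2.imwrite('pics/c1.png',o[:,:,::-1])
```

```text
[[357.7613733    0.         282.96339846]
 [  0.         357.7613733  206.51115477]
 [  0.           0.           1.        ]] -0.05541864605477424 [[-0.001, 0.958, 0.285, 0.08], [1.0, 0.001, -0.0, 0.001], [-0.0, 0.285, -0.958, 0.02], [0.0, 0.0, 0.0, 1.0]] [0.20746216 0.50938637 0.4047595 ]
[[-0.926  0.377  0.   ]
 [ 0.377  0.926 -0.   ]
 [-0.    -0.    -1.   ]]
[[0.243, 0.493, 0.0], [-0.069, 0.315, 0.0], [0.145, 0.837, 0.0], [0.385, -0.012, 0.0], [0.695, 0.75, 0.0]]
```

View pics/c1.png

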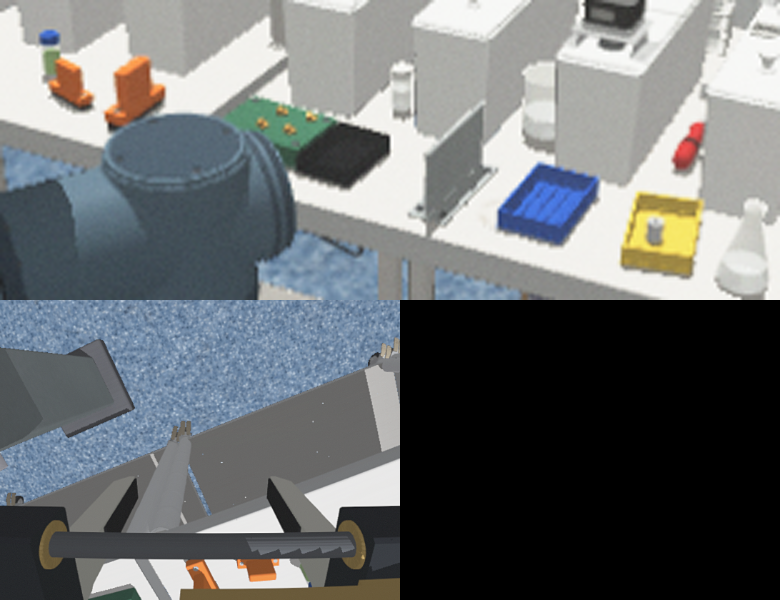

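The larger scraper is the right-hand one, scene (189,195), world about (0.455, 0.397). It is clearly taller and longer than the one at (168,191) beside the vial. I'll move above it for a wrist survey.

{"api": "apply_moves", "payload": {"hand": [0, 0, 0, 0, 0, 0, 0, 0, 0, 0], "slide": [[-13.6, -4.4, -0.6], [-13.6, -4.4, -0.6], [-13.6, -4.4, -0.6], [-13.6, -4.4, -0.6], [-13.6, -4.4, -0.6], [-13.6, -4.4, -0.6], [-13.6, -4.4, -0.6], [-13.6, -4.4, -0.6], [-13.6, -4.4, -0.6], [-13.6, -4.4, -0.6]], "angular": [[0, 0, -4.4], [0, 0, -4.4], [0, 0, -4.4], [0, 0, -4.4], [0, 0, -4.4], [0, 0, -4.4], [0, 0, -4.4], [0, 0, -4.4], [0, 0, -4.4], [0, 0, -4.4]]}}

```text
time_s: 2.2
ee_pos: [0.4804, 0.2795, 0.4195]
tool_rot: [-0.005, -3.14, -0.001]
wrist_force: [0.1, 0.7, 0.2]
gripper_width: 0.0931
grasp_force: 0.0
```

Run:
```python
from h import *
s=manip.get_state(); c=manip.camera('wrist'); save(c,'w1.png'); np.save('w1P.npy',wpose(c,s))
print(s['time_s'],s['ee_pos'],s['tool_rot'],s['qpos'])
for k in 'scraper drill_plate chip1 catch_tray splash_guard rinse_tray green_vial'.split():
    print(k,[(np.round(d['centre'],3).tolist(),round(d['p'],2)) for d in manip.find_in(k,c)][:6])
t=manip.camera('top'); save(t,'t1.png')
```

```text
2.2 [0.48039502 0.27954431 0.41947553] [-5.48155397e-03 -3.14030544e+00 -7.24434832e-04] [ 3.26032815e-01  2.60007830e-01  1.49674503e+00  8.64385863e-04
  1.38590540e+00 -1.24143178e+00]
scraper [([0.466, 0.4, 0.038], 0.82), ([0.46, 0.497, 0.027], 0.55)]
drill_plate [([0.488, 0.166, 0.036], 0.75)]
chip1 [([0.517, 0.209, 0.035], 0.65), ([0.479, 0.173, 0.03], 0.58), ([0.515, 0.17, 0.034], 0.49)]
catch_tray [([0.49, 0.16, 0.033], 0.57)]
splash_guard [([0.5, -0.038, -0.0], 0.95)]
rinse_tray []
green_vial [([0.522, 0.583, 0.024], 0.72), ([0.504, -0.039, -0.002], 0.6)]
```

View pics/w1.png

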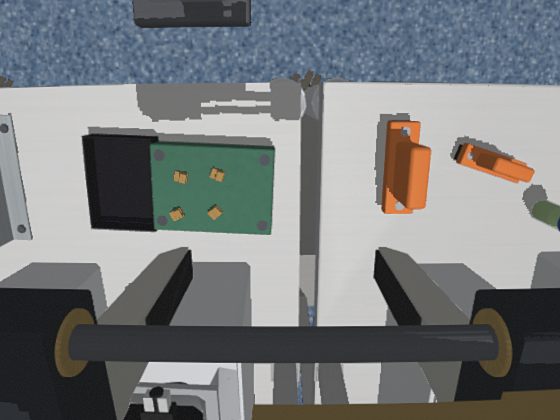

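The view shows the larger scraper at (405,167), with its length along world x, and the small one at (495,162). The plate is at (213,190) with chips at (180,177), (217,174), (178,214) and (214,212). The catch tray is at (120,182). I'll fit the poses by silhouette.

```bash
cat >> h.py <<'E'
from scipy.optimize import minimize
def proj(c,P,X):
    X=(np.asarray(X)-P[:3,3])@P[:3,:3]; K=np.array(c['mtx']); s=np.c_[X[:,0],-X[:,1]]/-X[:,2:3]
    s=s*(1+c['k1']*(s**2).sum(1,keepdims=True)); return s*[K[0,0],K[1,1]]+[K[0,2],K[1,2]]
def box(lx,ly,z0,z1): return np.array([[x*lx/2,y*ly/2,z] for x in(-1,1) for y in(-1,1) for z in(z0,z1)])
SCR=[box(.1,.032,.010,.026),box(.06,.02,.026,.076)]
def fit(c,P,mask,boxes,x0,z=0):
    S=4; m=cv2.resize(mask.astype(np.float32),None,fx=S,fy=S,interpolation=cv2.INTER_LINEAR)>.5
    def cost(p):
        R=np.array([[np.cos(p[2]),-np.sin(p[2]),0],[np.sin(p[2]),np.cos(p[2]),0],[0,0,1]])
        r=np.zeros(m.shape,np.uint8)
        for b in boxes:
            q=proj(c,P,b@R.T+[p[0],p[1],z]); q=(q+.5)*S-.5
            cv2.fillConvexPoly(r,cv2.convexHull(np.round(q).astype(np.int32)),1)
        r=r>0; return 1-(r&m).sum()/(r|m).sum()
    sim=np.array([x0]+[np.array(x0)+d for d in([.01,0,0],[0,.01,0],[0,0,.1])])
    o=minimize(cost,x0,method='Nelder-Mead',options=dict(initial_simplex=sim,xatol=1e-5,fatol=1e-5)); return o.x,o.fun
def comp(m,uv):
    m=cv2.morphologyEx(m.astype(np.uint8),cv2.MORPH_CLOSE,np.ones((3,3)))
    n,l=cv2.connectedComponents(m); return l==l[uv[1],uv[0]]
E
python3 - <<'E'
from h import *
c=manip.camera('wrist'); s=manip.get_state(); P=wpose(c,s)
h=cv2.cvtColor(c['image'],cv2.COLOR_RGB2HSV).astype(int)
o=comp((h[...,0]<18)&(h[...,1]>150)&(h[...,2]>80),(408,165))
print(o.sum(),'scr',fit(c,P,o,SCR,[.46,.4,0]))
g=comp((h[...,0]>55)&(h[...,0]<90)&(h[...,1]>80),(200,195))
g=cv2.morphologyEx(g.astype(np.uint8),cv2.MORPH_CLOSE,np.ones((25,25)))>0
print(g.sum(),'plate',fit(c,P,g,[box(.095,.13,.0,.03)],[.49,.166,0]),fit(c,P,g,[box(.095,.13,.03,.03)],[.49,.166,0]))
print('chips',pix2w(c,[[180,177],[217,174],[178,214],[214,212]],.038,P).round(3).tolist())
print('tray',pix2w(c,[[84,136],[90,229]],.024,P).round(3).tolist())
print('guard',pix2w(c,[[4,128],[21,229]],.004,P).round(3).tolist())
E
```

```text
3511 scr (array([0.47125709, 0.40700951, 0.02289906]), np.float64(0.1400841944125526))
10496 plate (array([ 0.49315323,  0.20380478, -0.05897631]), np.float64(0.04457062230465503)) (array([ 0.4911772 ,  0.20438967, -0.04943195]), np.float64(0.017809716313723634))
chips [[0.477, 0.174, 0.038], [0.474, 0.213, 0.038], [0.517, 0.169, 0.038], [0.515, 0.208, 0.038]]
tray [[0.435, 0.071, 0.024], [0.539, 0.062, 0.024]]
guard [[0.426, -0.032, 0.004], [0.547, -0.038, 0.004]]
```

Run:
```python
from h import *
c=manip.camera('wrist'); s=manip.get_state(); P=wpose(c,s)
h=cv2.cvtColor(c['image'],cv2.COLOR_RGB2HSV).astype(int)
o=comp((h[...,0]<20)&(h[...,1]>110)&(h[...,2]>60),(408,165))
o=cv2.morphologyEx(o.astype(np.uint8),cv2.MORPH_CLOSE,np.ones((9,9)))>0
p,f=fit(c,P,o,SCR,[.471,.407,-.03]); print(o.sum(),p,f)
i=c['image'].copy()
R=cv2.Rodrigues(np.array([0,0,p[2]]))[0]
i=cv2.resize(i[100:230,360:560],None,fx=4,fy=4)
cs,_=cv2.findContours(cv2.resize(o[100:230,360:560].astype(np.uint8),None,fx=4,fy=4),0,2); cv2.drawContours(i,cs,-1,(0,255,255),1)
for b in SCR:
    q=(proj(c,P,b@R.T+[p[0],p[1],0])-[360,100]+.5)*4; cv2.polylines(i,[cv2.convexHull(q.astype(np.int32))],True,(0,0,255),1)
cv2.imwrite('pics/d.png',i[:,:,::-1])
```

```text
3781 [0.47106897 0.4075297  0.02145454] 0.07542553028796894
```

View pics/d.png

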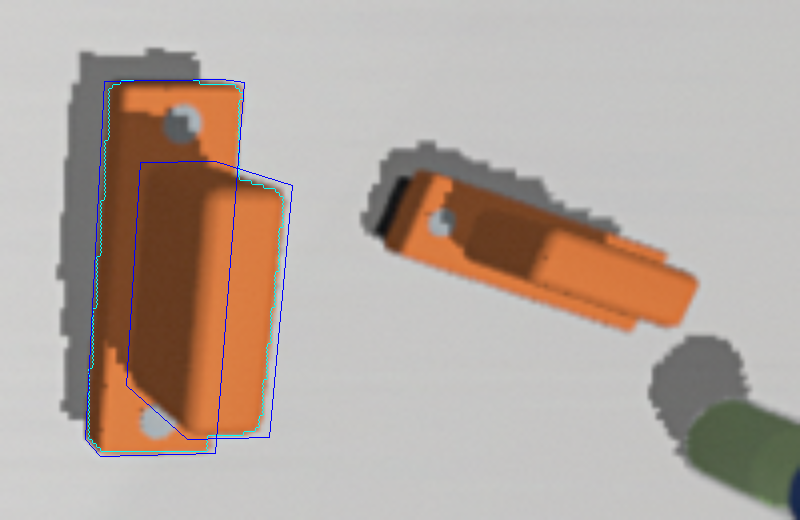

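The silhouette fit lies on the scraper edges: centre (0.471, 0.4075), yaw 0.02. Next I'll approach with the fingers partly closed, to stay clear of the small scraper.

{"api": "apply_moves", "payload": {"hand": [0.4, 0.4, 0.4, 0.4, 0.4, 0.4, 0.4], "slide": [[0.38, 5.12, 4], [0.38, 5.12, 4], [0.38, 5.12, 4], [0.38, 5.12, 4], [0.38, 5.12, 4], [0.38, 5.12, 4], [0.38, 5.12, 4]], "angular": [[0, 0, -0.28], [0, 0, -0.28], [0, 0, -0.28], [0, 0, -0.28], [0, 0, -0.28], [0, 0, -0.28], [0, 0, -0.28]]}}

```text
time_s: 3.45
ee_pos: [0.4725, 0.4063, 0.3215]
tool_rot: [-0.032, 3.139, 0.001]
wrist_force: [-0.5, 1.1, 0.5]
gripper_width: 0.056
grasp_force: 0.0
```

Run:
```python
from h import *
s=manip.get_state(); print(s['ee_pos'],s['tool_rot'],s['gripper_width'])
c=manip.camera('wrist'); P=wpose(c,s); save(c,'w2.png')
h=cv2.cvtColor(c['image'],cv2.COLOR_RGB2HSV).astype(int)
m=((h[...,0]<20)&(h[...,1]>110)&(h[...,2]>60)).astype(np.uint8)
uv=proj(c,P,[[.471,.4075,.076]])[0].round().astype(int); print(uv)
o=cv2.morphologyEx(comp(m,uv).astype(np.uint8),cv2.MORPH_CLOSE,np.ones((13,13)))>0
print(fit(c,P,o,SCR,[.471,.4075,.02]))
```

```text
[0.47245944 0.40632594 0.32148323] [-3.20926111e-02  3.13903005e+00  1.38053002e-03] 0.05601756812406648
[283 221]
(array([0.47074626, 0.40786713, 0.00777615]), np.float64(0.05927946385594218))
```

View pics/w2.png

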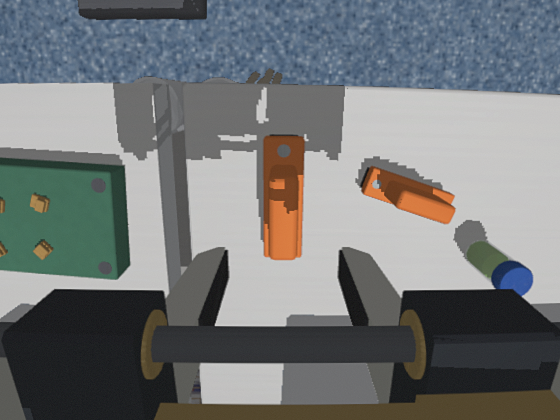

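The wrist view shows the large scraper at (283,200), centred between the fingers, with the small one clear to the right. Now I descend and grip.

{"api": "apply_moves", "payload": {"hand": [0.4, 0.4, 0.4, 0.4, 0.4, 0.4, 1, 1, 1, 1], "slide": [[0.07, 0.06, 1], [0.07, 0.06, 2], [0.07, 0.06, 3], [0.07, 0.06, 4.0], [0.07, 0.06, 4.0], [0.07, 0.06, 4.0], [0.07, 0.06, 4.0], [0.07, 0.06, 4.0], [0.07, 0.06, 4.0], [0.07, 0.06, 4.0]], "angular": [[0, 0, 0.1], [0, 0, 0.1], [0, 0, 0.1], [0, 0, 0.1], [0, 0, 0.1], [0, 0, 0.1], [0, 0, 0.1], [0, 0, 0.1], [0, 0, 0.1], [0, 0, 0.1]], "force": 35}}

```text
time_s: 4.5
ee_pos: [0.47, 0.4089, 0.2205]
tool_rot: [-0.02, 3.14, 0.001]
wrist_force: [-0.1, 0.2, -0.2]
gripper_width: 0.0284
grasp_force: 0.0
```

{"api": "apply_moves", "payload": {"hand": [1, 1, 1, 1, 1], "slide": [[0, 0, 0], [0, 0, 0], [0, 0, 0], [0, 0, 0], [0, 0, 0]], "angular": [[0, 0, 0], [0, 0, 0], [0, 0, 0], [0, 0, 0], [0, 0, 0]]}}

```text
time_s: 5.0
ee_pos: [0.47, 0.4087, 0.2201]
tool_rot: [-0.02, 3.141, 0.0]
wrist_force: [-0.7, -1.5, 4.3]
gripper_width: 0.0199
grasp_force: 35.0
```

{"api": "apply_moves", "payload": {"hand": [1, 1, 1, 1, 1, 1, 1, 1, 1, 1], "slide": [[0, 0, -1], [0, 0, -2], [0, 0, -3], [0, 0, -4], [-0.2, -1.5, -4], [-0.4, -3, -4], [-0.6, -4.5, -4], [-0.82, -6.33, -4], [-0.82, -6.33, -4], [-0.82, -6.33, -4]], "angular": [[0, 0, 0], [0, 0, 0], [0, 0, 0], [0, 0, 0], [0, 0, 0.2], [0, 0, 0.4], [0, 0, 0.6], [0, 0, 0.72], [0, 0, 0.72], [0, 0, 0.72]]}}

```text
time_s: 6.0
ee_pos: [0.4926, 0.2499, 0.3193]
tool_rot: [-0.083, -3.139, -0.001]
wrist_force: [0.2, 0.3, -2.6]
gripper_width: 0.0204
grasp_force: 35.0
```

Run:
```python
from h import *
s=manip.get_state(); print(s['ee_pos'],s['tool_rot'],s['gripper_width'],s['grasp_force'],s['wrist_force'])
c=manip.camera('wrist'); P=wpose(c,s); save(c,'w3.png')
t=manip.camera('top'); 
print([(k,[(np.round(d['centre'],3).tolist(),round(d['p'],2)) for d in manip.find_in(k,t)][:4]) for k in ('rinse_tray','splash_guard','chip1','scraper','drill_plate')])
o=np.zeros((600,800,3),np.uint8);o[:300,:400]=cv2.resize(t['image'],(400,300));o[:300,400:]=cv2.resize(manip.camera('scene')['image'],(400,300));o[300:,:400]=cv2.resize(c['image'],(400,300))
cv2.imwrite('pics/m3.png',o[:,:,::-1])
```

```text
[0.49263024 0.24988436 0.31926742] [-8.27257470e-02 -3.13947087e+00 -5.20456178e-04] 0.020370550893953496 34.99953031539917 [ 0.24020427  0.33195819 -2.5775054 ]
[('rinse_tray', []), ('splash_guard', []), ('chip1', []), ('scraper', []), ('drill_plate', [([0.474, 0.167, 0.029], 0.75)])]
```

View pics/m3.png

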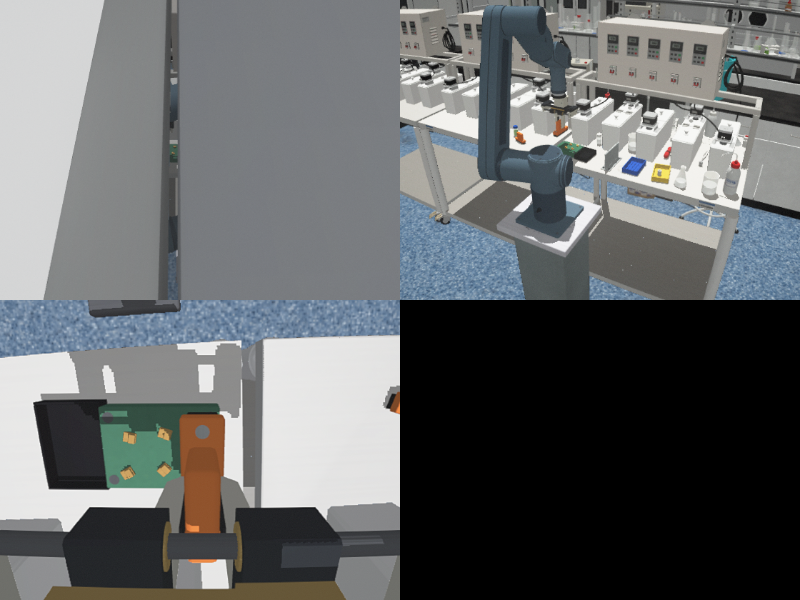

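The scraper is held upright over the plate's far end, with all four chips on its tray side (wrist view, 127-165 px). I'll lower it to about 1 mm above the plate.

{"api": "apply_moves", "payload": {"hand": [1, 1, 1, 1, 1, 1], "slide": [[0, 0.1, 0.9], [0, 0.1, 1.8], [0, 0.1, 2.4], [0, 0.1, 2.7], [0, 0.1, 2.7], [0, 0.1, 2.7]], "angular": [[0, 0, 0], [0, 0, 0], [0, 0, 0], [0, 0, 0], [0, 0, 0], [0, 0, 0]]}}

```text
time_s: 7.0
ee_pos: [0.4929, 0.2535, 0.2528]
tool_rot: [0.078, 3.14, 0.0]
wrist_force: [0.5, 0.0, -0.9]
gripper_width: 0.0197
grasp_force: 35.0
```

{"api": "apply_moves", "payload": {"hand": [1, 1, 1, 1, 1, 1, 1, 1, 1, 1], "slide": [[0, 0, 0.06], [0, -0.2, 0.06], [0, -0.5, 0.06], [0, -0.8, 0.06], [0, -1.1, 0.06], [0, -1.4, 0.06], [0, -1.7, 0.06], [0, -2.0, 0.06], [0, -2.3, 0.06], [0, -2.6, 0.06]], "angular": [[0, 0, 0], [0, 0, 0], [0, 0, 0], [0, 0, 0], [0, 0, 0], [0, 0, 0], [0, 0, 0], [0, 0, 0], [0, 0, 0], [0, 0, 0]]}}

```text
time_s: 8.0
ee_pos: [0.4893, 0.1877, 0.2508]
tool_rot: [0.079, 3.141, 0.0]
wrist_force: [-0.9, 1.0, -1.4]
gripper_width: 0.0202
grasp_force: 35.0
```

{"api": "apply_moves", "payload": {"hand": [1, 1, 1, 1, 1, 1, 1, 1, 1, 1], "slide": [[0, -0.3, 0], [0, -0.6, 0], [0, -0.9, 0], [0, -1.2, 0], [0, -1.5, 0], [0, -1.8, 0], [0, -2.1, 0], [0, -2.5, 0], [0, -2.8, 0], [0, -3.1, 0]], "angular": [[0, 0, 0], [0, 0, 0], [0, 0, 0], [0, 0, 0], [0, 0, 0], [0, 0, 0], [0, 0, 0], [0, 0, 0], [0, 0, 0], [0, 0, 0]]}}

```text
time_s: 9.0
ee_pos: [0.4854, 0.1102, 0.2507]
tool_rot: [-0.079, -3.141, 0.0]
wrist_force: [-0.1, -0.2, -1.6]
gripper_width: 0.0203
grasp_force: 35.0
```

{"api": "apply_moves", "payload": {"hand": [1, 1, 1, 1, 1, 1, 1, 1, 1, 1], "slide": [[0, 0, 0], [0, 0, -0.5], [0, 0, -1.5], [0, 0, -3], [0, 0, -4], [0, 0, -5], [0, 0, -6], [0, 0, -6], [0, 0, -6], [0, 0, -6]], "angular": [[0, 0, 0], [0, 0, 0], [0, 0, 0], [0, 0, 0], [0, 0, 0], [0, 0, 0], [0, 0, 0], [0, 0, 0], [0, 0, 0], [0, 0, 0]]}}

```text
time_s: 10.0
ee_pos: [0.485, 0.111, 0.3992]
tool_rot: [-0.078, -3.138, 0.0]
wrist_force: [-0.1, 0.0, -1.6]
gripper_width: 0.02
grasp_force: 35.0
```

Run:
```python
from h import *
s=manip.get_state(); print(s['ee_pos'],s['tool_rot'],s['gripper_width'],s['grasp_force'],s['wrist_force'])
c=manip.camera('wrist'); P=wpose(c,s); save(c,'w4.png')
for k in 'rinse_tray splash_guard chip1 parts_tray'.split():
    print(k,[(np.round(d['centre'],3).tolist(),round(d['p'],2)) for d in manip.find_in(k,c)][:4])
```

```text
[0.48496939 0.11099752 0.39917204] [-7.82577818e-02 -3.13792869e+00  2.13714664e-05] 0.019957090534844263 34.99975025653839 [-0.0523112   0.01688427 -1.57254858]
rinse_tray [([0.5, -0.167, 0.007], 0.92)]
splash_guard [([0.48, -0.05, 0.037], 0.55)]
chip1 [([0.457, 0.129, 0.013], 0.6)]
parts_tray [([0.479, -0.045, 0.04], 0.45)]
```

View pics/w4.png

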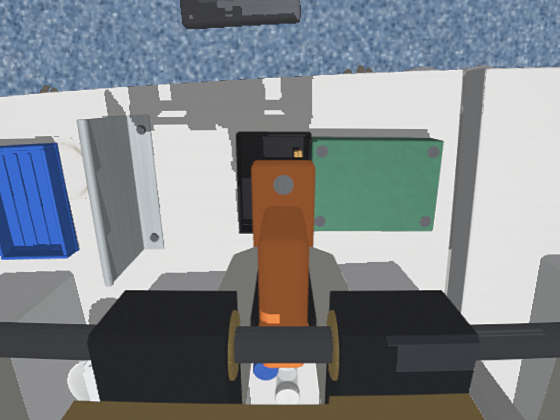

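The plate is clear in the visible area and one chip shows in the catch tray at (298,154). The scraper hides the rest of the tray. I'll cross the guard high up (underside at about 0.18 m) and look at both trays from there.

{"api": "apply_moves", "payload": {"hand": [1, 1, 1, 1, 1, 1, 1, 1, 1, 1], "slide": [[-0.1, -1.2, 0], [-0.2, -2.4, 0], [-0.4, -3.6, 0], [-0.5, -4.8, 0], [-0.6, -6, 0], [-0.8, -7.2, 0], [-0.9, -8.4, 0], [-1, -9.4, 0], [-1.1, -10, 0], [-1.1, -10.4, 0]], "angular": [[0, 0, 0], [0, 0, 0], [0, 0, -0.1], [0, 0, -0.2], [0, 0, -0.3], [0, 0, -0.4], [0, 0, -0.5], [0, 0, -0.57], [0, 0, -0.57], [0, 0, -0.57]]}}

```text
time_s: 11.25
ee_pos: [0.5001, -0.1512, 0.4004]
tool_rot: [-0.002, -3.141, -0.001]
wrist_force: [-0.4, 0.3, -2.2]
gripper_width: 0.02
grasp_force: 35.0
```

{"api": "apply_moves", "payload": {"hand": [1, 1, 1], "slide": [[0, 0, 0], [0, 0, 0], [0, 0, 0]], "angular": [[0, 0, 0], [0, 0, 0], [0, 0, 0]]}}

```text
time_s: 11.55
ee_pos: [0.4999, -0.1491, 0.4008]
tool_rot: [0.001, -3.142, -0.001]
wrist_force: [-0.3, -0.9, -1.7]
gripper_width: 0.0196
grasp_force: 35.0
```

Run:
```python
from h import *
s=manip.get_state(); print(s['ee_pos'],s['tool_rot'],s['gripper_width'],s['grasp_force'])
c=manip.camera('wrist'); P=wpose(c,s); save(c,'w5.png')
for k in 'rinse_tray chip1'.split():
    print(k,[(np.round(d['centre'],3).tolist(),round(d['p'],2)) for d in manip.find_in(k,c)][:6])
i=cv2.resize(c['image'][110:260,360:560],None,fx=2,fy=2)
o=np.zeros((600,800,3),np.uint8);o[:300,:400]=i;o[300:,:400]=cv2.resize(c['image'],(400,300))
i=cv2.resize(manip.camera('scene')['image'][165:265,205:335],(400,308))[:300]; o[:300,400:]=i
cv2.imwrite('pics/m5.png',o[:,:,::-1])
```

```text
[ 0.49990516 -0.14909704  0.40077287] [ 1.27182512e-03 -3.14150689e+00 -7.13599918e-04] 0.019648983310817575 34.99956965446472
rinse_tray [([0.466, -0.188, 0.002], 0.97)]
chip1 [([0.509, 0.112, 0.011], 0.62), ([0.457, 0.125, 0.011], 0.48), ([0.478, 0.118, 0.01], 0.42), ([0.519, 0.13, 0.014], 0.42), ([0.469, -0.185, 0.003], 0.42)]
```

View pics/m5.png

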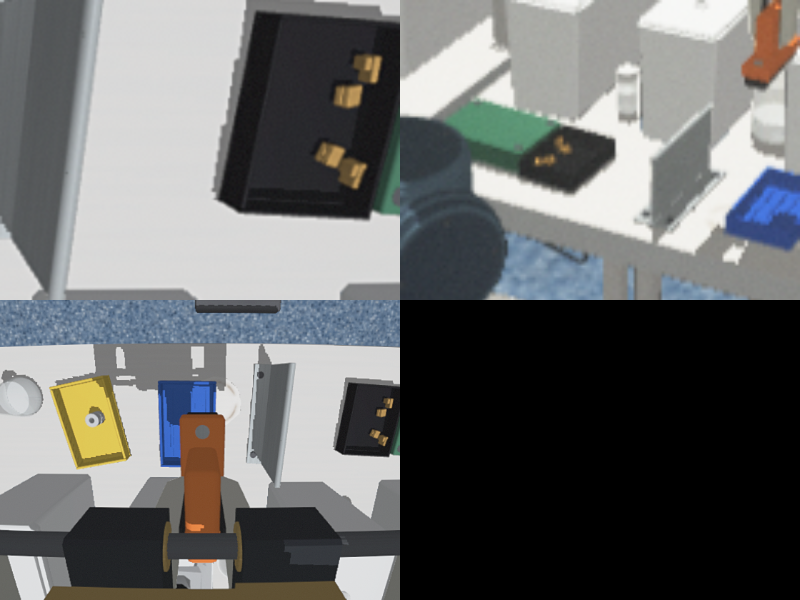

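All four chips lie in the catch tray, in the crop at (368,68), (348,95), (330,155) and (352,172). The scraper hides part of the blue tray, so I'll shift 9 cm sideways at this height to measure it.

{"api": "apply_moves", "payload": {"hand": [1, 1, 1, 1, 1, 1, 1, 1], "slide": [[0, 0.8, 0], [0, 1.6, 0], [0, 2.4, 0], [0, 3, 0], [0, 3.4, 0], [0, 3.6, 0], [0, 3.6, 0], [0, 3.6, 0]], "angular": [[0, 0, 0], [0, 0, 0], [0, 0, 0], [0, 0, 0], [0, 0, 0], [0, 0, 0], [0, 0, 0], [0, 0, 0]]}}

```text
time_s: 12.55
ee_pos: [0.5001, -0.0605, 0.4008]
tool_rot: [0.0, 3.142, -0.001]
wrist_force: [-0.1, -0.9, -1.8]
gripper_width: 0.0199
grasp_force: 35.0
```

Run:
```python
from h import *
s=manip.get_state(); print(s['ee_pos'],s['tool_rot'],s['gripper_width'],s['grasp_force'])
c=manip.camera('wrist'); P=wpose(c,s)
h=cv2.cvtColor(c['image'],cv2.COLOR_RGB2HSV).astype(int)
m=((h[...,0]>105)&(h[...,0]<130)&(h[...,1]>170)); 
uv=proj(c,P,[[.5,-.17,.005]])[0].round().astype(int); print(uv,h[uv[1],uv[0]])
m=cv2.morphologyEx(comp(m,uv).astype(np.uint8),cv2.MORPH_CLOSE,np.ones((9,9)))>0
ys,xs=np.nonzero(m); print(m.sum(),xs.min(),xs.max(),ys.min(),ys.max())
p,f=fit(c,P,m,[box(.125,.08,0,.025)],[.5,-.17,0]); print(p,f)
i=c['image'].copy(); R=cv2.Rodrigues(np.array([0,0,p[2]]))[0]
q=(proj(c,P,box(.125,.08,0,.025)@R.T+[p[0],p[1],0])); 
i=cv2.resize(i[90:290,40:320],None,fx=2.5,fy=2.5)
cs,_=cv2.findContours(cv2.resize(m[90:290,40:320].astype(np.uint8),None,fx=2.5,fy=2.5),0,2); cv2.drawContours(i,cs,-1,(0,255,255),1)
cv2.polylines(i,[cv2.convexHull(((q-[40,90]+.5)*2.5).astype(np.int32))],True,(255,0,0),1)
cv2.imwrite('pics/d6.png',i[:,:,::-1])
b=cv2.GaussianBlur(c['image'],(3,3),0)
# scraper check in tool frame
```

```text
[ 0.50008583 -0.06046633  0.40077542] [ 3.19352826e-04  3.14152081e+00 -7.54359454e-04] 0.01985457131251995 34.999587535858154
[180 177] [110 180 215]
9426 133 219 114 233
[ 0.49593917 -0.16871161 -0.01539555] 0.056841420629014205
```

View pics/d6.png

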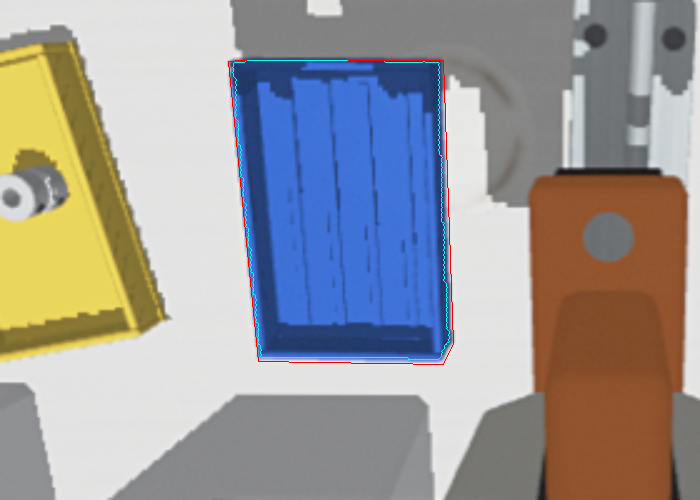

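The outline fits the blue tray well: centre (0.496, -0.1685), yaw -0.015. I'll move across at this height first, then lower.

{"api": "apply_moves", "payload": {"hand": [1, 1, 1, 1, 1, 1, 1, 1, 1], "slide": [[0.03, -0.6, 0], [0.06, -1.4, 0], [0.09, -2.2, 0], [0.12, -3, 0], [0.15, -3.7, 0], [0.19, -4.1, 0], [0.19, -4.32, 0], [0.19, -4.32, 0], [0.19, -4.32, 0]], "angular": [[0, 0, 0], [0, 0, 0.05], [0, 0, 0.1], [0, 0, 0.17], [0, 0, 0.17], [0, 0, 0.17], [0, 0, 0.17], [0, 0, 0.17], [0, 0, 0.17]]}}

```text
time_s: 13.5
ee_pos: [0.4951, -0.1679, 0.4007]
tool_rot: [-0.024, -3.141, -0.001]
wrist_force: [0.6, -0.1, -2.8]
gripper_width: 0.02
grasp_force: 35.0
```

{"api": "apply_moves", "payload": {"hand": [1, 1, 1, 1, 1, 1, 1, 1, 1, 1], "slide": [[0, 0, 0.6], [0, 0, 1.4], [0, 0, 2.2], [0, 0, 3], [0, 0, 3.8], [0, 0, 4.5], [0, 0, 5.1], [0, 0, 5.4], [0, 0, 5.4], [0, 0, 5.4]], "angular": [[0, 0, 0], [0, 0, 0], [0, 0, 0], [0, 0, 0], [0, 0, 0], [0, 0, 0], [0, 0, 0], [0, 0, 0], [0, 0, 0], [0, 0, 0]]}}

```text
time_s: 14.5
ee_pos: [0.4955, -0.1679, 0.2663]
tool_rot: [0.023, 3.141, -0.001]
wrist_force: [-0.3, 0.7, -1.8]
gripper_width: 0.0198
grasp_force: 35.0
```

{"api": "apply_moves", "payload": {"hand": [1, 1, 1, 1], "slide": [[0, 0, 0], [0, 0, 0], [0, 0, 0], [0, 0, 0]], "angular": [[0, 0, 0], [0, 0, 0], [0, 0, 0], [0, 0, 0]]}}

```text
time_s: 14.9
ee_pos: [0.4952, -0.1682, 0.2661]
tool_rot: [0.024, 3.141, -0.0]
wrist_force: [-0.0, 0.7, -1.5]
gripper_width: 0.0196
grasp_force: 35.0
```

Run:
```python
from h import *
s=manip.get_state(); print(s['ee_pos'],s['tool_rot'],s['gripper_width'],s['grasp_force'],s['wrist_force'])
c=manip.camera('wrist'); P=wpose(c,s)
# overlay where the model says scraper (from TCP) and tray are
i=c['image'].copy()
T=np.array(s['ee_pos'])+[.0007,0,-.2201]
for b,o,y in [(x,T,-.015) for x in SCR]+[(box(.125,.08,.025,.025),np.array([.496,-.1685,0]),-.0154)]:
    q=proj(c,P,b@cv2.Rodrigues(np.array([0,0,float(y)]))[0].T+o)
    cv2.polylines(i,[cv2.convexHull(np.round(q).astype(np.int32))],True,(0,255,0),1)
o=np.zeros((420,800,3),np.uint8); o[:,:480]=i[:,40:520]; o[:,480:]=cv2.resize(manip.camera('scene')['image'][165:270,285:365],(320,420))
cv2.imwrite('pics/f.png',o[:,:,::-1])
```

```text
[ 0.49524913 -0.16820452  0.2660723 ] [ 2.37818196e-02  3.14098741e+00 -4.71232070e-04] 0.019575096026362575 34.99954283237457 [-0.04378451  0.68789587 -1.46847684]
```

View pics/f.png

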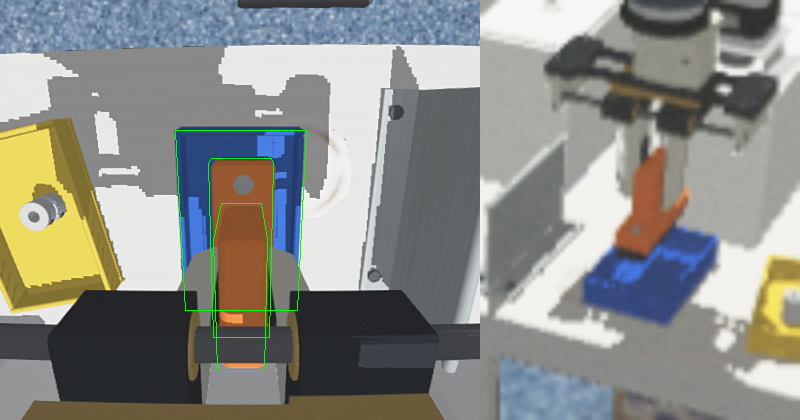

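The model outlines for the scraper and the tray rim match the picture: centred, lengthwise, and about 21 mm above the rim. Handing in.

```bash
python3 -c "
from rig import manip
print(manip.finish_job())"
```

```text
the job is handed in; nothing more can be done
None
```

I handed the job in at about 15 s on the robot's clock: all four chips are in the catch tray, the scraper went well above the guard, and it is held upright about 21 mm over the blue rinse tray, centred and lengthwise by my estimate; no pass/fail result came back.

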